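# Shut the lids along the jam caddy

## Robot

A 6-joint arm with a two-finger parallel gripper is mounted at the origin on the work surface. World frame = base frame: x ahead of the robot, y to its left, z up, the work surface at z = 0. Lengths are in mm, angles in rad, forces in N, time in s.
With the tool pointing down it reaches from about 425 to 950 mm from the base axis. Payload 3.5 kg.
Tool frame: the origin (TCP) lies between the finger pads, 19 mm behind the fingertips; this is the grasp point; z points along the fingers, y is the line along which they close (so a half turn about z gives the same grasp; the last joint's range is limited). The gripper opens to 85 mm and grips with 20 to 120 N. Pads are 22 mm wide; open, the fingers measure 114 mm over their backs; the gripper's body (76 mm by 85 mm) begins 54 mm behind the grasp point. The pads swing forward as they close: fully open they stand 13 mm farther back than shut.
Start: joints at [-1.458, 0.286, 1.577, -0, 1.279, -0.15], TCP at [175.38, -651.804, 250.025] pointing down, gripper open.
Joint ranges: [-2.77, 2.77], [-0.9, 2.22], [0.21, 2.48], [-1.53, 4.67], [0.24, 2.81], [-2.84, 2.84]. Speed limits (rad/s): [2.79, 2.79, 3.14, 3.14, 3.14, 3.14].

## Interface

Orientations are given as a unit quaternion [x, y, z, w].
In Python, from station import r, camera gives the robot as it stands.
- The arm moves only by the tool carry_out, never from a script. Its argument "steps" is a list of rows, each an object of numbers: "tx", "ty", "tz": the shift along the tool's x, y, z as a fraction of full scale; "rx", "ry", "rz": the turn, a rotation vector about the tool's x, y, z as a fraction of full scale; "gripper": the opening, from 0 (shut) to 1 (fully open). A call has exactly 5 rows; each row is the pose to reach, as a shift and turn from the pose commanded when the call began, along the tool's axes at that moment; what a row does not reach only later rows make up. Full scale, the value 1, is 750 mm for a shift and 90 degrees for a turn. A row lasts 1/8 s, in which the tool goes at most 62.5 mm and 10.7 degrees, less where a joint would pass 70% of its speed; a pose out of reach is approached as far as the arm can. A call with a number of a shift or a turn outside -1 to 1 is refused whole. A call with a gripper value outside its range is refused whole. The fingers move at their own pace and stop on an object; the grip force is fixed at half the most. Time passes only in rows, so rows that repeat a pose let the fingers close, or fill a call up. It gives the time, the measured TCP pose, the force, the opening and the grip force at its end, in the units of the state.
- r.observe(): the state, without advancing time (a new reading comes with each control period).
- camera(name): name is "side" or "top" or "wrist"; returns a dict with "color" (384x512x3 uint8, red, green, blue), "K" (3x3 intrinsics, pixels), "extrinsics" (4x4, takes a point from camera to world coordinates). Camera axes: x right, y up, looking along -z (the intrinsics and any distortion apply to the point x, -y, -z); pixel columns grow to the right and rows downward; lengths in mm; the calibration is good to about 2 mm. A picture is of the moment at which its call begins. There is no depth.
- r.job_done(): hands the job in; it is judged then, once.
The state is a dict: "time_s": time; "q": joint angles; "joint_vel": joint speeds; "tau": joint torques, N m; "tcp_pos": TCP position; "ee_rot": TCP orientation; "ft_force": force on the tool from outside, world axes, zero at the start; "moment": the same for the moment, N m; "opening": finger opening in mm; "finger_force": force on a finger pad.
Only numpy, scipy, OpenCV 4.12 (cv2) and the standard library are available. Lean on these libraries where they do the work, as an engineer would, in place of code of your own. Each camera call takes 0.05 s, during which the arm holds its last target. There are 200 camera calls.

## Task

Breakfast is over: starting at the end away from the orange lid, run your fingertips along the curved row of jam pots and fold the four wooden lids fully shut, one after the other, in a single sweep that stays close over the row and is gentle on the lids. Leave the orange lid of the empty last pot standing open for refilling, and leave everything else on the table where it is. Grasp nothing.

Things in the scene. Friction and masses are not known exactly. Their poses are not given: they have to be found in the camera images.
- caddy: dark wooden jam caddy, fixed: five glass pots 44 mm wide, rims 62 mm above the table, on an arc of radius 180 mm centred at x -160 mm, y 0 of its frame, 0.35 rad apart, pot0 at -0.70, pot4 (orange lid) at +0.70 rad. Origin at table height; x axis to the middle pot (at x +20 mm), out of the bulging side; y along the row from pot0 to pot4. Open lids stand up to 47 mm above the rims
- pot0 (a point): first pot of the row, farthest from the orange lid: centre of its mouth, at rim height (62 mm above the table)
- pot1 (a point): second pot: centre of its mouth, at rim height (62 mm above the table)
- pot2 (a point): middle pot: centre of its mouth, at rim height (62 mm above the table)
- pot3 (a point): fourth pot: centre of its mouth, at rim height (62 mm above the table)
- pot4 (a point): last pot, empty, with the orange lid: centre of its mouth, at rim height (62 mm above the table)
- lid0 (a joint): wooden lid of pot0, disc 46 mm wide, 5 thick (top 67 mm above the table when shut). Stiff hinge at rim height, 24 mm from the pot's centre along the row, on the side away from the orange lid; stays at any angle where left (0.012 N m to turn). rad: 0 shut, about 1.5 upright; shuts when pushed along the row from pot0 towards pot4
- lid1 (a joint): wooden lid of pot1, disc 46 mm wide, 5 thick (top 67 mm above the table when shut). Stiff hinge at rim height, 24 mm from the pot's centre along the row, on the side away from the orange lid; stays at any angle where left (0.012 N m to turn). rad: 0 shut, about 1.5 upright; shuts when pushed along the row from pot0 towards pot4
- lid2 (a joint): wooden lid of pot2, disc 46 mm wide, 5 thick (top 67 mm above the table when shut). Stiff hinge at rim height, 24 mm from the pot's centre along the row, on the side away from the orange lid; stays at any angle where left (0.012 N m to turn). rad: 0 shut, about 1.5 upright; shuts when pushed along the row from pot0 towards pot4
- lid3 (a joint): wooden lid of pot3, disc 46 mm wide, 5 thick (top 67 mm above the table when shut). Stiff hinge at rim height, 24 mm from the pot's centre along the row, on the side away from the orange lid; stays at any angle where left (0.012 N m to turn). rad: 0 shut, about 1.5 upright; shuts when pushed along the row from pot0 towards pot4
- orange_lid (a joint): orange lid of pot4, built and hinged like the others (hinge on the side towards pot3); same angle, 0 shut, about 1.5 upright
- espresso_cup: white mug-shaped espresso cup, 62 mm wide, 55 high, in the hollow of the caddy's curve; loose, leave alone; origin at the centre of its underside
- jam_jar: closed jam jar with red cap, 64 mm wide, 85 high, outside the curve; loose, leave alone; origin at the centre of its underside
- butter_pat: silver foil butter pat, 40 x 36 x 18 mm, outside the curve; loose, leave alone; origin at the centre of its underside
- rusk: golden toasted rusk, 105 x 42 x 16 mm, on the left; loose, leave alone; origin at the centre of its underside
- tea_glass: clear tea glass, 76 mm wide, 85 high, on the right; loose, leave alone; origin at the centre of its underside
- spoon: steel spoon, 150 mm long, on the right; loose, leave alone; origin at the centre of its underside
- loaf: brown oat loaf, 270 x 90 x 90 mm, on the left; loose, leave alone; origin at the centre of its underside

How it is judged (in metres and radians):
On the way, in this order (a step that is already met when the one before it is completed fails the run):
1. the first wooden lid is shut (value of joint lid0 below 0.15 rad), for 0.05 s.
2. the second wooden lid is shut (value of joint lid1 below 0.15 rad), for 0.05 s.
3. the third wooden lid is shut (value of joint lid2 below 0.15 rad), for 0.05 s.
4. the fourth wooden lid is shut (value of joint lid3 below 0.15 rad), for 0.05 s.
At the end, for the whole second after the job is handed in: all four wooden lids are shut to within 0.15 rad (lip under about 7 mm up), shut in order from the end away from the orange lid, and the orange lid still stands open (over 1.1 rad) (value of joint each of lid0, lid1, lid2, lid3 below 0.15 rad and value of joint orange_lid above 1.1 rad); the robot touches nothing.
It fails at once if the orange lid is folded down (under 1.1 rad) (value of joint orange_lid below 1.1 rad).
It fails at once if the sweep is interrupted: after the first lid is shut and before the fourth is, the tool point (between the finger pads) rises more than 110 mm above the shut lids (value of joint lid0 below 0.15 rad and value of joint lid3 above 0.15 rad and height (world z) of the grasp point above 0.177 m).
It fails at once if the caddy or its lids are pressed with more than 25 N (contact force between the arm and caddy above 25 N).
It fails at once if the caddy or its lids are pressed by the fingers with more than 25 N (contact force between the fingers and caddy above 25 N).
It fails at once if another thing on the table is shifted or lifted by more than 20 mm (distance of any of espresso_cup, jam_jar, butter_pat, rusk, tea_glass, spoon, loaf from where it was at the start of the episode above 0.02 m).
It also fails if it takes over 42 s, if anything falls off the work surface, if the arm or the gripper's body presses on something with over 40 N, if the wrist force passes 120 N, or if a joint passes its speed limit or range.

## Working session

There is one attempt and no reset: what is moved stays moved. The work goes in short steps, Python scripts to look and compute and a tool call to move; the robot and the scene stay as the last step left them, time stands still between calls to the robot, and variables do not carry over. Pictures are saved under pics/ and viewed, at most 10 in all, crops included, and the job is handed in when it is done.

Besides the shell and the picture viewer there is one more tool, called after "Call:" as name([rows], argument=value, ...), one row to a line, values as JSON. carry_out: Moves the arm, as the interface text tells. Shift numbers are shares of 750 mm and turn numbers shares of 90 degrees, none past 1 either way. Its arguments: {"type":"object","properties":{"steps":{"type":"array","items":{"type":"object","properties":{"tx":{"type":"number","minimum":-1,"maximum":1},"ty":{"type":"number","minimum":-1,"maximum":1},"tz":{"type":"number","minimum":-1,"maximum":1},"rx":{"type":"number","minimum":-1,"maximum":1},"ry":{"type":"number","minimum":-1,"maximum":1},"rz":{"type":"number","minimum":-1,"maximum":1},"gripper":{"type":"number"}}}}},"required":["steps"]}

```bash
ls; mkdir -p pics; python3 - <<'E'
from station import r,camera
import cv2,numpy as np
o=r.observe();print({k:np.round(v,3) for k,v in o.items()})
for n in("top","side"):
    c=camera(n);cv2.imwrite(f"pics/{n}0.png",cv2.resize(c["color"][:,:,::-1],None,fx=1.5,fy=1.5,interpolation=cv2.INTER_CUBIC));print(n,c["K"],np.round(c["extrinsics"],3),c.keys())
    np.savez(f"{n}0.npz",**{k:c[k] for k in("color","K","extrinsics")})
E
```

```text
pics
{'time_s': np.float64(0.0), 'q': array([-1.458,  0.287,  1.578,  0.   ,  1.279, -0.15 ]), 'joint_vel': array([-0.001,  0.001, -0.   ,  0.002, -0.   ,  0.001]), 'tau': array([-1.0000e-03, -4.0598e+01, -2.9263e+01, -0.0000e+00,  6.0000e-03,
        0.0000e+00]), 'tcp_pos': array([ 175.318, -651.205,  248.651]), 'ee_rot': array([ 0.991,  0.131,  0.   , -0.001]), 'ft_force': array([ 0.241, -0.022,  0.752]), 'moment': array([-0.031, -0.009,  0.012]), 'finger_force': np.float64(0.0), 'opening': np.float64(85.537)}
top [[465.95000643   0.         252.21107164]
 [  0.         465.95000643 194.53865601]
 [  0.           0.           1.        ]] [[-2.80000e-02  9.94000e-01 -1.02000e-01  3.86763e+02]
 [-9.99000e-01 -3.00000e-02 -1.50000e-02 -7.11800e+00]
 [-1.80000e-02  1.01000e-01  9.95000e-01  1.51622e+03]
 [ 0.00000e+00  0.00000e+00  0.00000e+00  1.00000e+00]] dict_keys(['color', 'K', 'extrinsics'])
side [[361.37413643   0.         257.25027723]
 [  0.         361.37413643 185.90627167]
 [  0.           0.           1.        ]] [[-9.97000e-01  5.20000e-02 -6.00000e-02  4.65184e+02]
 [-7.80000e-02 -7.75000e-01  6.28000e-01  6.65217e+02]
 [-1.40000e-02  6.30000e-01  7.76000e-01  8.75865e+02]
 [ 0.00000e+00  0.00000e+00  0.00000e+00  1.00000e+00]] dict_keys(['color', 'K', 'extrinsics'])
```

View pics/top0.png

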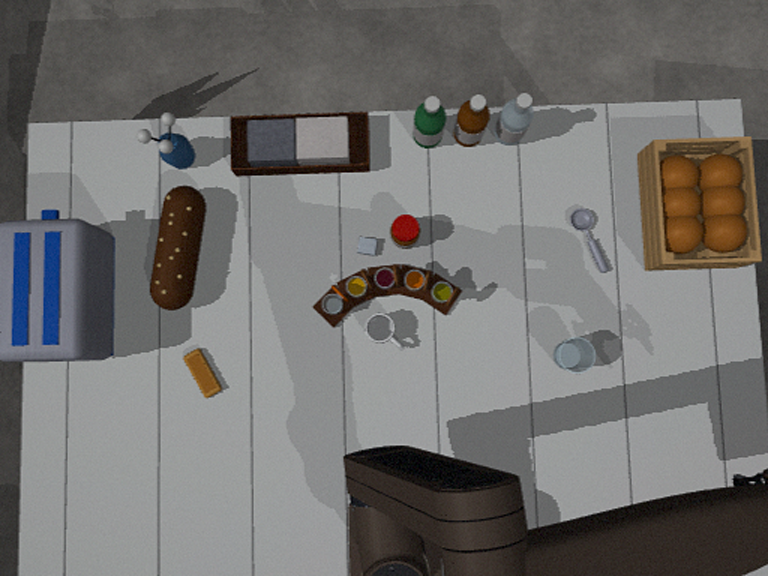

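View pics/side0.png

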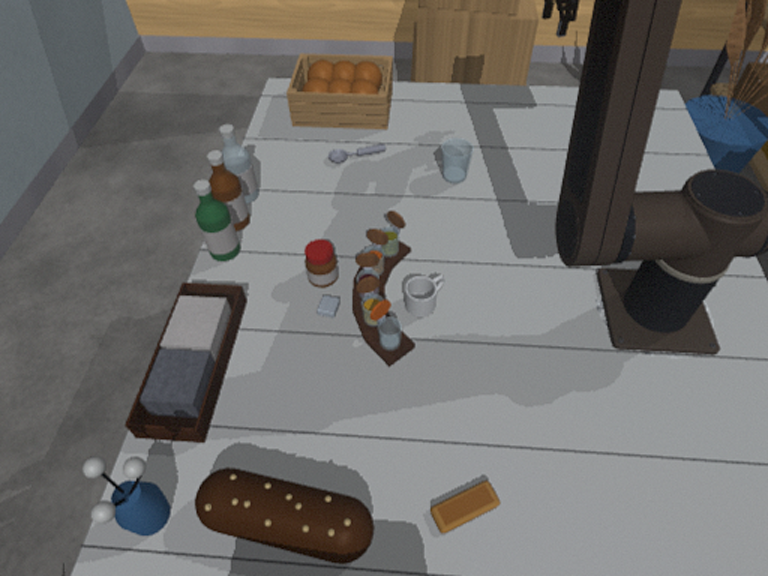

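The top view shows the caddy arc from the orange/empty pot at about (333,303) to the first pot at about (443,290). The cup is in the hollow, and the jar and butter are outside. In the side view the orange lid is at about (380,308) and the wooden lids are upright. I'll zoom in on both.

```bash
python3 - <<'E'
import cv2,numpy as np
a=np.load("top0.npz")["color"][160:240,200:320,::-1];b=np.load("side0.npz")["color"][130:250,210:310,::-1]
a=cv2.convertScaleAbs(cv2.resize(a,None,fx=6,fy=6,interpolation=cv2.INTER_CUBIC),alpha=1.6)
b=cv2.convertScaleAbs(cv2.resize(b,None,fx=5,fy=5,interpolation=cv2.INTER_CUBIC),alpha=1.4)
cv2.imwrite("pics/topz.png",a);cv2.imwrite("pics/sidez.png",b)
E
```

```text
(no output)
```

View pics/topz.png

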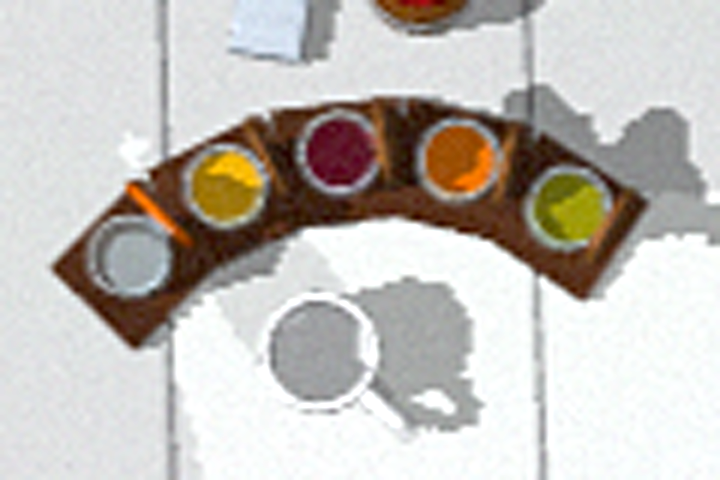

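View pics/sidez.png

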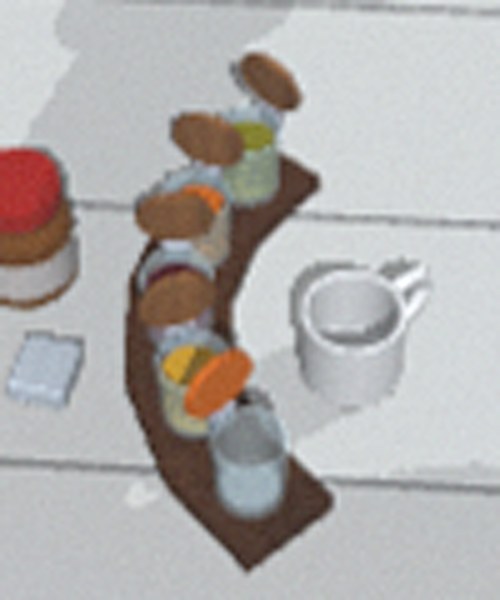

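Zoomed top view: the pot rims are at about (131,256) for pot4, then (227,185), (339,150), (459,158) and (569,208) for pot0. The cup is at (322,350) with its handle towards (400,420). The side view confirms that all five lids stand open.

```bash
cat > h.py <<'E'
import numpy as np
def ray(d,u,v,z):
    K,E=d["K"],d["extrinsics"]; p=np.linalg.solve(K,[u,v,1.]); w=E[:3,:3]@[p[0],-p[1],-p[2]]; o=E[:3,3]
    return o+w*(z-o[2])/w[2]
def proj(d,P):
    K,E=d["K"],d["extrinsics"]; c=(np.asarray(P,float)-E[:3,3])@E[:3,:3]; c=c*[1,-1,-1]; p=c@K.T
    return p[:,:2]/p[:,2:]
E
python3 - <<'E'
import numpy as np
from scipy.optimize import least_squares
from h import *
t=np.load("top0.npz");s=np.load("side0.npz")
z=np.array([[569,208],[459,158],[339,150],[227,185],[131,256]])
px=(z+.5)/6-.5+[200,160]
W=np.array([ray(t,*p,62)for p in px])[:,:2]
a=np.arange(-2,3)*.35
L=np.c_[-160+180*np.cos(a),180*np.sin(a)]
R=lambda th:np.array([[np.cos(th),-np.sin(th)],[np.sin(th),np.cos(th)]])
f=lambda p:L@R(p[2]).T+p[:2]
q=least_squares(lambda p:(f(p)-W).ravel(),[550,0,0]).x
print("caddy",q);print(W.round(1));print((f(q)-W).round(1))
print("side px of mouths in zoom", ((proj(s,np.c_[f(q),np.full(5,62)])-[210,130]+.5)*5-.5).round())
up=lambda u,v:((np.array([u,v])+.5)/6-.5+[200,160])
print("cup",ray(t,*up(322,350),55),"handle",ray(t,*up(410,435),25))
# open-lid tops from top px: at z~108
for n,m in zip(["l0","l1","l2","l3","o"],[(620,215),(509,160),(382,145),(268,155),(158,212)]): print(n,ray(t,*up(*m),105).round(1))
pz=lambda u,v:((np.array([u,v])+.5)/1.5-.5)
print("jar",ray(t,*pz(405,225),85),"butter",ray(t,*pz(368,246),18),"glass",ray(t,*pz(574,352),85))
E
```

```text
caddy [5.45862774e+02 1.16029903e-01 8.18332730e-02]
[[ 532.3 -116.7]
 [ 560.3  -60.2]
 [ 566.5    2.5]
 [ 549.8   61.6]
 [ 514.   112.8]]
[[ 0.8 -0.6]
 [-0.4 -0.5]
 [-0.7 -0.7]
 [ 0.1  0.7]
 [ 0.2  1.1]]
side px of mouths in zoom [[246. 126.]
 [194. 192.]
 [174. 271.]
 [192. 355.]
 [248. 435.]]
cup [462.31407627  14.45844799  55.        ] handle [417.33990839 -30.58136528  25.        ]
l0 [ 523.7 -139.1  105. ]
l1 [553.4 -83.9 105. ]
l2 [563.  -19.7 105. ]
l3 [559.7  38.4 105. ]
o [532.2  95.  105. ]
jar [671.34963043 -43.65743321  85.        ] butter [640.9865136   36.32249624  18.        ] glass [ 398.83680367 -378.08635541   85.        ]
```

```bash
cat >> h.py <<'E'
from scipy.spatial.transform import Rotation as Ro
C0=np.array([386.4,-13.0]); TH=.0818
def arc(a,z,rad=180): # TCP over the row, tool x forward along it
    f=a+TH; return np.array([*(C0+rad*np.array([np.cos(f),np.sin(f)])),z,f+np.pi/2])
def row(c,t): # from commanded pose c=(x,y,z,phi) to t, in fractions
    d=t-c;x=np.array([np.cos(c[3]),np.sin(c[3])]);y=np.array([x[1],-x[0]])
    return np.array([d[:2]@x/750,d[:2]@y/750,-d[2]/750,-d[3]/(np.pi/2)])
def add(c,w): # inverse of row
    x=np.array([np.cos(c[3]),np.sin(c[3])]);y=np.array([x[1],-x[0]])
    return np.array([*(c[:2]+750*(w[0]*x+w[1]*y)),c[2]-750*w[2],c[3]-w[3]*np.pi/2])
def now():
    from station import r
    o=r.observe();x=Ro.from_quat(o["ee_rot"]).as_matrix()[:,0]
    return o,np.array([*o["tcp_pos"],np.arctan2(x[1],x[0])])
E
python3 - <<'E'
from h import *
o,p=now();print(p.round(3),Ro.from_quat(o["ee_rot"]).as_matrix().round(4))
c=np.array([175.38,-651.804,250.025,p[3]]);t=arc(-1.06,250);print(t,row(c,t).round(4))
E
```

```text
[ 1.75313e+02 -6.51252e+02  2.48768e+02  2.63000e-01] [[ 9.657e-01  2.598e-01 -2.000e-04]
 [ 2.598e-01 -9.657e-01  2.100e-03]
 [ 3.000e-04 -2.100e-03 -1.000e+00]]
[ 486.93297699 -162.30880931  250.            0.59259633] [ 0.5707 -0.5223  0.     -0.2099]
```

Call:
carry_out([
  {"tx":0.0571,"ty":-0.0522,"rz":-0.021,"gripper":0},
  {"tx":0.114,"ty":-0.1044,"rz":-0.042,"gripper":0},
  {"tx":0.171,"ty":-0.1567,"rz":-0.063,"gripper":0},
  {"tx":0.2283,"ty":-0.2089,"rz":-0.084,"gripper":0},
  {"tx":0.2853,"ty":-0.2611,"rz":-0.105,"gripper":0},
])

```text
schema error: expected keys tx, ty, tz, rx, ry, rz, gripper
```

```bash
python3 - <<'E'
from h import *
o,p=now();print(o["time_s"],p.round(3),o["opening"],o["ft_force"].round(2))
c=add(np.array([175.38,-651.804,250.025,.2618]),np.array([.2853,-.2611,0,-.105]));print(c)
t=arc(-1.06,250);print(row(c,t).round(4),row(p,t).round(4))
E
```

```text
0.1 [ 1.75313e+02 -6.51252e+02  2.48768e+02  2.63000e-01] 85.51919769630143 [ 1.26 -0.84  0.29]
[ 331.38058947 -407.27067439  250.025         0.42673361]
[ 0.324  -0.2115  0.     -0.1056] [ 0.5706 -0.5216 -0.0016 -0.2099]
```

All seven keys are needed in each row.

Call:
carry_out([
  {"tx":0.0571,"ty":-0.0522,"tz":0,"rx":0,"ry":0,"rz":-0.021,"gripper":0},
  {"tx":0.114,"ty":-0.1044,"tz":0,"rx":0,"ry":0,"rz":-0.042,"gripper":0},
  {"tx":0.171,"ty":-0.1567,"tz":0,"rx":0,"ry":0,"rz":-0.063,"gripper":0},
  {"tx":0.2283,"ty":-0.2089,"tz":0,"rx":0,"ry":0,"rz":-0.084,"gripper":0},
  {"tx":0.2853,"ty":-0.2611,"tz":0,"rx":0,"ry":0,"rz":-0.105,"gripper":0},
])

```text
time_s: 0.72
tcp_pos: [331.7, -405.2, 249.5]
ee_rot: [0.977, 0.213, 0.0, -0.0]
ft_force: [1.2, -0.5, -0.4]
opening: -0.0
finger_force: 0.0
```

```bash
python3 - <<'E'
from h import *
o,p=now();print(o["time_s"],p.round(3),o["opening"],o["ft_force"].round(2))
c=add(np.array([175.38,-651.804,250.025,.2618]),np.array([.2853,-.2611,0,-.105]));print(c)
t=arc(-1.06,250);print(row(c,t).round(4),row(p,t).round(4))
E
```

```text
0.725 [ 331.733 -405.167  249.536    0.428] -0.037469416841049145 [ 1.18 -0.47 -0.37]
[ 331.38058947 -407.27067439  250.025         0.42673361]
[ 0.324  -0.2115  0.     -0.1056] [ 0.3228 -0.2086 -0.0006 -0.1045]
```

Call:
carry_out([
  {"tx":0.065,"ty":-0.042,"tz":0,"rx":0,"ry":0,"rz":-0.021,"gripper":0},
  {"tx":0.13,"ty":-0.085,"tz":0,"rx":0,"ry":0,"rz":-0.042,"gripper":0},
  {"tx":0.195,"ty":-0.127,"tz":0,"rx":0,"ry":0,"rz":-0.063,"gripper":0},
  {"tx":0.26,"ty":-0.17,"tz":0,"rx":0,"ry":0,"rz":-0.084,"gripper":0},
  {"tx":0.324,"ty":-0.2115,"tz":0,"rx":0,"ry":0,"rz":-0.1056,"gripper":0},
])

```text
time_s: 1.35
tcp_pos: [486.9, -160.0, 249.7]
ee_rot: [0.956, 0.293, -0.0, -0.0]
ft_force: [-0.1, -1.0, -0.9]
opening: -0.2
finger_force: 0.0
```

Call:
carry_out([
  {"tx":0,"ty":0,"tz":0.07,"rx":0,"ry":0,"rz":0,"gripper":0},
  {"tx":0,"ty":0,"tz":0.13,"rx":0,"ry":0,"rz":0,"gripper":0},
  {"tx":0,"ty":0,"tz":0.18,"rx":0,"ry":0,"rz":0,"gripper":0},
  {"tx":0,"ty":0,"tz":0.21,"rx":0,"ry":0,"rz":0,"gripper":0},
  {"tx":0,"ty":0,"tz":0.21,"rx":0,"ry":0,"rz":0,"gripper":0},
])

```text
time_s: 1.98
tcp_pos: [484.6, -160.9, 90.1]
ee_rot: [0.956, 0.292, -0.002, -0.002]
ft_force: [-0.3, -0.5, 1.2]
opening: 0.2
finger_force: 0.0
```

```bash
python3 - <<'E'
from h import *
from station import camera
import cv2
c=np.array([175.38,-651.804,250.025,.2618])
for w in([.2853,-.2611,0,-.105],[.324,-.2115,0,-.1056],[0,0,.21,0]): c=add(c,w)
np.save("c.npy",c)
im=[]
s=camera("side");o,p=now();print(o["time_s"],c.round(2),p.round(3),o["ft_force"].round(2))
tip=[[p[0],p[1],p[2]-19],[p[0],p[1],p[2]-32],[p[0],p[1],p[2]-6]]
u=proj(s,tip);print(((u-[215,95]+.5)*6-.5).round())
a=cv2.resize(s["color"][95:195,215:315,::-1],None,fx=6,fy=6,interpolation=cv2.INTER_CUBIC)
cv2.imwrite("pics/hov.png",cv2.convertScaleAbs(a,alpha=1.8,beta=10))
E
```

```text
2.025 [ 486.93 -162.29   92.52    0.59] [ 485.842 -161.641   91.804    0.594] [ 0.28 -0.2   0.57]
[[360. 291.]
 [360. 309.]
 [361. 273.]]
```

View pics/hov.png

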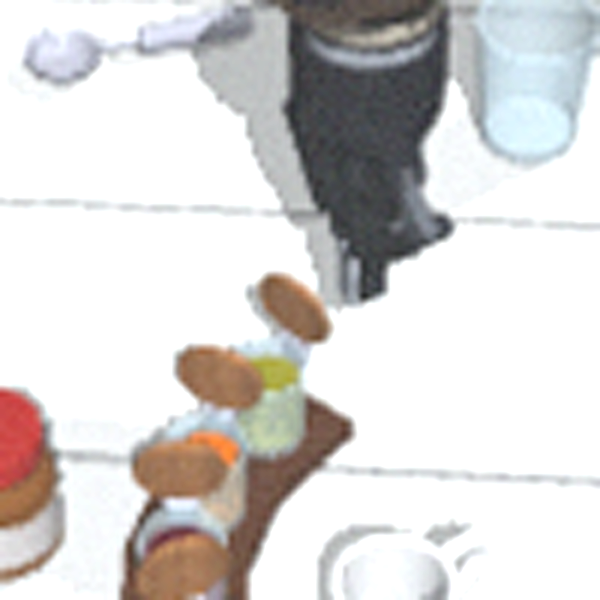

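The fingertip ends at about (362,300). Allowing for the near edge of the finger, that matches the 19 mm figure. I'll sweep 0.2 rad per call with the tip about 71 mm up, so the rows are the same each time.

Call:
carry_out([
  {"tx":0.0096,"ty":-0.0002,"tz":0.003,"rx":0,"ry":0,"rz":-0.0255,"gripper":0},
  {"tx":0.0192,"ty":-0.0008,"tz":0.003,"rx":0,"ry":0,"rz":-0.051,"gripper":0},
  {"tx":0.0287,"ty":-0.0017,"tz":0.003,"rx":0,"ry":0,"rz":-0.0764,"gripper":0},
  {"tx":0.0382,"ty":-0.0031,"tz":0.003,"rx":0,"ry":0,"rz":-0.102,"gripper":0},
  {"tx":0.0477,"ty":-0.0048,"tz":0.003,"rx":0,"ry":0,"rz":-0.1273,"gripper":0},
])

```text
time_s: 2.65
tcp_pos: [514.3, -138.7, 90.4]
ee_rot: [0.922, 0.388, -0.0, 0.0]
ft_force: [-1.0, -0.4, 0.5]
opening: 0.1
finger_force: 0.6
```

Call:
carry_out([
  {"tx":0.0096,"ty":-0.0002,"tz":0,"rx":0,"ry":0,"rz":-0.0255,"gripper":0},
  {"tx":0.0192,"ty":-0.0008,"tz":0,"rx":0,"ry":0,"rz":-0.051,"gripper":0},
  {"tx":0.0287,"ty":-0.0017,"tz":0,"rx":0,"ry":0,"rz":-0.0764,"gripper":0},
  {"tx":0.0382,"ty":-0.0031,"tz":0,"rx":0,"ry":0,"rz":-0.102,"gripper":0},
  {"tx":0.0477,"ty":-0.0048,"tz":0,"rx":0,"ry":0,"rz":-0.1273,"gripper":0},
])

```text
time_s: 3.28
tcp_pos: [536.9, -110.5, 90.2]
ee_rot: [0.878, 0.478, 0.0, -0.0]
ft_force: [0.7, -0.4, -0.1]
opening: -0.3
finger_force: 0.1
```

```bash
python3 - <<'E'
from h import *
from station import camera
import cv2
c=add(np.load("c.npy"),np.array([.0477,-.0048,.003,-.1273]));c=add(c,np.array([.0477,-.0048,0,-.1273]));np.save("c.npy",c)
s=camera("side");o,p=now();print(o["time_s"],c.round(2),arc(-.66,90.3).round(2),p.round(3),o["ft_force"].round(2))
a=cv2.resize(s["color"][95:195,215:315,::-1],None,fx=6,fy=6,interpolation=cv2.INTER_CUBIC)
cv2.imwrite("pics/s1.png",cv2.convertScaleAbs(a,alpha=1.8,beta=10))
E
```

```text
3.325 [ 537.15 -111.32   90.28    0.99] [ 537.14 -111.37   90.3     0.99] [ 537.211 -109.976   90.298    0.997] [-0.03 -0.5  -0.16]
```

View pics/s1.png

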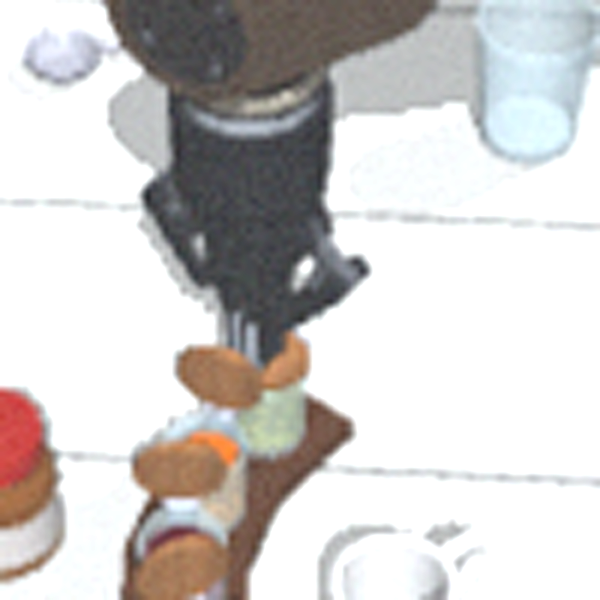

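Lid0 at about (285,360) is folded down under the finger, and forces are negligible. I'll continue about 0.75 mm lower.

Call:
carry_out([
  {"tx":0.0096,"ty":-0.0002,"tz":0.001,"rx":0,"ry":0,"rz":-0.0255,"gripper":0},
  {"tx":0.0192,"ty":-0.0008,"tz":0.001,"rx":0,"ry":0,"rz":-0.051,"gripper":0},
  {"tx":0.0287,"ty":-0.0017,"tz":0.001,"rx":0,"ry":0,"rz":-0.0764,"gripper":0},
  {"tx":0.0382,"ty":-0.0031,"tz":0.001,"rx":0,"ry":0,"rz":-0.102,"gripper":0},
  {"tx":0.0477,"ty":-0.0048,"tz":0.001,"rx":0,"ry":0,"rz":-0.1273,"gripper":0},
])

```text
time_s: 3.95
tcp_pos: [553.5, -78.6, 89.6]
ee_rot: [0.826, 0.563, 0.0, 0.0]
ft_force: [-0.5, -1.1, 1.0]
opening: -0.1
finger_force: 0.3
```

Call:
carry_out([
  {"tx":0.0096,"ty":-0.0002,"tz":0,"rx":0,"ry":0,"rz":-0.0255,"gripper":0},
  {"tx":0.0192,"ty":-0.0008,"tz":0,"rx":0,"ry":0,"rz":-0.051,"gripper":0},
  {"tx":0.0287,"ty":-0.0017,"tz":0,"rx":0,"ry":0,"rz":-0.0764,"gripper":0},
  {"tx":0.0382,"ty":-0.0031,"tz":0,"rx":0,"ry":0,"rz":-0.102,"gripper":0},
  {"tx":0.0477,"ty":-0.0048,"tz":0,"rx":0,"ry":0,"rz":-0.1273,"gripper":0},
])

```text
time_s: 4.58
tcp_pos: [563.0, -43.9, 89.5]
ee_rot: [0.766, 0.643, -0.0, -0.0]
ft_force: [0.1, 0.4, 0.6]
opening: 0.0
finger_force: 0.1
```

Call:
carry_out([
  {"tx":0.0096,"ty":-0.0002,"tz":0,"rx":0,"ry":0,"rz":-0.0255,"gripper":0},
  {"tx":0.0192,"ty":-0.0008,"tz":0,"rx":0,"ry":0,"rz":-0.051,"gripper":0},
  {"tx":0.0287,"ty":-0.0017,"tz":0,"rx":0,"ry":0,"rz":-0.0764,"gripper":0},
  {"tx":0.0382,"ty":-0.0031,"tz":0,"rx":0,"ry":0,"rz":-0.102,"gripper":0},
  {"tx":0.0477,"ty":-0.0048,"tz":0,"rx":0,"ry":0,"rz":-0.1273,"gripper":0},
])

```text
time_s: 5.2
tcp_pos: [565.7, -7.9, 89.5]
ee_rot: [0.698, 0.716, 0.0, -0.0]
ft_force: [-0.4, -0.2, 0.2]
opening: -0.0
finger_force: 0.2
```

Call:
carry_out([
  {"tx":0.0096,"ty":-0.0002,"tz":0,"rx":0,"ry":0,"rz":-0.0255,"gripper":0},
  {"tx":0.0192,"ty":-0.0008,"tz":0,"rx":0,"ry":0,"rz":-0.051,"gripper":0},
  {"tx":0.0287,"ty":-0.0017,"tz":0,"rx":0,"ry":0,"rz":-0.0764,"gripper":0},
  {"tx":0.0382,"ty":-0.0031,"tz":0,"rx":0,"ry":0,"rz":-0.102,"gripper":0},
  {"tx":0.0477,"ty":-0.0048,"tz":0,"rx":0,"ry":0,"rz":-0.1273,"gripper":0},
])

```text
time_s: 5.82
tcp_pos: [561.2, 27.5, 89.5]
ee_rot: [0.623, 0.782, -0.0, 0.0]
ft_force: [-0.0, -1.9, 0.8]
opening: 0.4
finger_force: 1.1
```

```bash
python3 - <<'E'
from h import *
from station import camera
import cv2
c=np.load("c.npy");c[2]-=.75
for i in range(4):c=add(c,np.array([.0477,-.0048,0,-.1273]))
np.save("c.npy",c)
s=camera("side");o,p=now();print(o["time_s"],c.round(2),arc(.14,89.5).round(2),p.round(3),o["ft_force"].round(2))
a=cv2.resize(s["color"][120:240,215:315,::-1],None,fx=5,fy=5,interpolation=cv2.INTER_CUBIC)
cv2.imwrite("pics/s2.png",cv2.convertScaleAbs(a,alpha=1.8,beta=10))
for a in(.39,.40,.42): print(a,row(c,arc(a,89.5)).round(4))
E
```

```text
5.875 [561.99  26.72  89.52   1.79] [561.99  26.6   89.5    1.79] [561.072  28.016  89.57    1.798] [-0.36 -0.69  1.09]
0.39 [ 0.0592 -0.0075  0.     -0.1593]
0.4 [ 0.0615 -0.0081  0.     -0.1657]
0.42 [ 0.0662 -0.0094  0.     -0.1784]
```

View pics/s2.png

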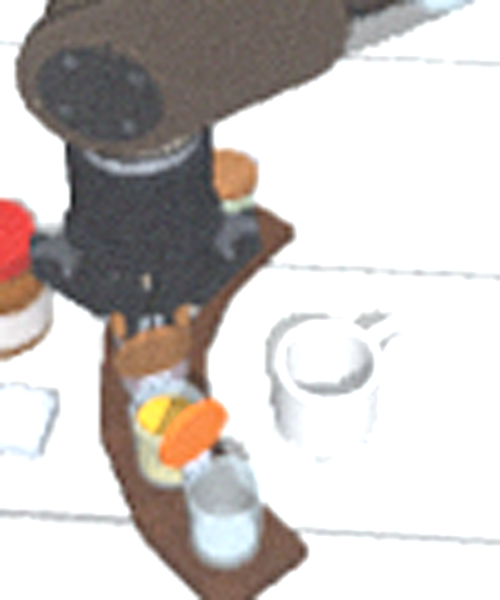

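Lid0 is down at (235,178). Lid3 at (155,350) is just starting to fold, and the orange lid at (195,432) is untouched. I'll do the last stretch at a slower pace.

Call:
carry_out([
  {"tx":0.0062,"ty":-0.0001,"tz":0,"rx":0,"ry":0,"rz":-0.0166,"gripper":0},
  {"tx":0.0125,"ty":-0.0003,"tz":0,"rx":0,"ry":0,"rz":-0.0331,"gripper":0},
  {"tx":0.0187,"ty":-0.0007,"tz":0,"rx":0,"ry":0,"rz":-0.0497,"gripper":0},
  {"tx":0.0249,"ty":-0.0013,"tz":0,"rx":0,"ry":0,"rz":-0.0662,"gripper":0},
  {"tx":0.0311,"ty":-0.002,"tz":0,"rx":0,"ry":0,"rz":-0.0828,"gripper":0},
])

```text
time_s: 6.5
tcp_pos: [554.5, 50.0, 89.4]
ee_rot: [0.571, 0.821, 0.0, -0.0]
ft_force: [-0.7, -0.2, 0.2]
opening: 0.2
finger_force: 0.2
```

Call:
carry_out([
  {"tx":0.0062,"ty":-0.0001,"tz":0,"rx":0,"ry":0,"rz":-0.0166,"gripper":0},
  {"tx":0.0125,"ty":-0.0003,"tz":0,"rx":0,"ry":0,"rz":-0.0331,"gripper":0},
  {"tx":0.0187,"ty":-0.0007,"tz":0,"rx":0,"ry":0,"rz":-0.0497,"gripper":0},
  {"tx":0.0249,"ty":-0.0013,"tz":0,"rx":0,"ry":0,"rz":-0.0662,"gripper":0},
  {"tx":0.0311,"ty":-0.002,"tz":0,"rx":0,"ry":0,"rz":-0.0828,"gripper":0},
])

```text
time_s: 7.12
tcp_pos: [545.1, 71.2, 89.5]
ee_rot: [0.517, 0.856, 0.0, -0.0]
ft_force: [0.7, -0.3, 0.2]
opening: -0.0
finger_force: 0.1
```

Call:
carry_out([
  {"tx":0,"ty":0,"tz":0,"rx":0,"ry":0,"rz":0,"gripper":0},
  {"tx":0,"ty":0,"tz":0.001,"rx":0,"ry":0,"rz":0,"gripper":0},
  {"tx":0,"ty":0,"tz":0.002,"rx":0,"ry":0,"rz":0,"gripper":0},
  {"tx":0,"ty":0,"tz":0.002,"rx":0,"ry":0,"rz":0,"gripper":0},
  {"tx":0,"ty":0,"tz":0.002,"rx":0,"ry":0,"rz":0,"gripper":0},
])

```text
time_s: 7.75
tcp_pos: [545.2, 70.8, 88.0]
ee_rot: [0.518, 0.856, -0.0, -0.0]
ft_force: [0.4, -0.4, -0.3]
opening: 0.3
finger_force: 0.0
```

```bash
python3 - <<'E'
from h import *
from station import camera
import cv2
s=camera("side");o,p=now();print(o["time_s"],arc(.4,88).round(2),p.round(3),o["ft_force"].round(2))
a=cv2.resize(s["color"][120:240,215:315,::-1],None,fx=5,fy=5,interpolation=cv2.INTER_CUBIC)
cv2.imwrite("pics/s3.png",cv2.convertScaleAbs(a,alpha=1.8,beta=10))
E
```

```text
7.8 [545.91  70.41  88.     2.05] [545.229  70.812  87.97    2.053] [ 0.45  1.21 -0.36]
```

View pics/s3.png

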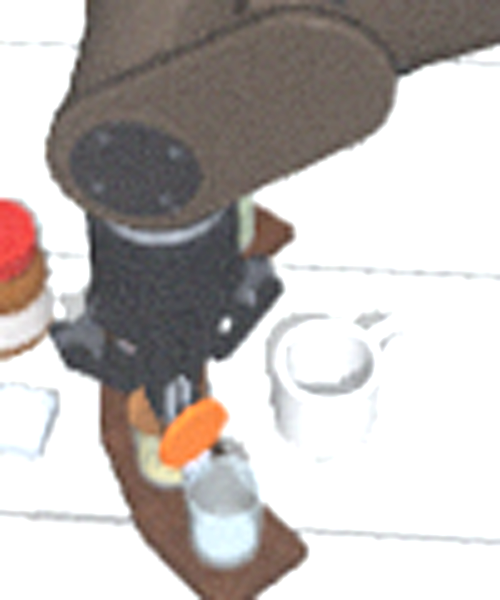

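Lid3 lies flat under the finger at (150,415). The orange lid at (195,432) still stands. Now I'll lift straight up and back away.

Call:
carry_out([
  {"tx":0,"ty":0,"tz":-0.02,"rx":0,"ry":0,"rz":0,"gripper":0},
  {"tx":0,"ty":0,"tz":-0.07,"rx":0,"ry":0,"rz":0,"gripper":0},
  {"tx":0,"ty":0,"tz":-0.14,"rx":0,"ry":0,"rz":0,"gripper":0},
  {"tx":0,"ty":0,"tz":-0.2,"rx":0,"ry":0,"rz":0,"gripper":0},
  {"tx":0,"ty":0,"tz":-0.25,"rx":0,"ry":0,"rz":0,"gripper":0},
])

```text
time_s: 8.43
tcp_pos: [545.6, 70.9, 279.3]
ee_rot: [0.518, 0.856, 0.001, 0.002]
ft_force: [0.4, 0.3, -0.8]
opening: 0.2
finger_force: 0.0
```

Call:
carry_out([
  {"tx":-0.07,"ty":0,"tz":0,"rx":0,"ry":0,"rz":0,"gripper":0},
  {"tx":-0.14,"ty":0,"tz":0,"rx":0,"ry":0,"rz":0,"gripper":0},
  {"tx":-0.21,"ty":0,"tz":0,"rx":0,"ry":0,"rz":0,"gripper":0},
  {"tx":-0.28,"ty":0,"tz":0,"rx":0,"ry":0,"rz":0,"gripper":0},
  {"tx":-0.32,"ty":0,"tz":0,"rx":0,"ry":0,"rz":0,"gripper":0},
])

```text
time_s: 9.05
tcp_pos: [657.4, -144.2, 276.7]
ee_rot: [0.518, 0.855, 0.0, 0.001]
ft_force: [0.6, 0.2, -0.2]
opening: -0.3
finger_force: 0.0
```

```bash
python3 - <<'E'
from h import *
from station import camera
import cv2
s=camera("side");o,p=now();print(o["time_s"],p.round(3),o["ft_force"].round(2))
a=cv2.resize(s["color"][130:250,210:310,::-1],None,fx=5,fy=5,interpolation=cv2.INTER_CUBIC)
cv2.imwrite("pics/s4.png",cv2.convertScaleAbs(a,alpha=1.8,beta=10))
E
```

```text
9.1 [ 658.167 -146.957  276.365    2.05 ] [-0.68 -1.69  0.33]
```

View pics/s4.png

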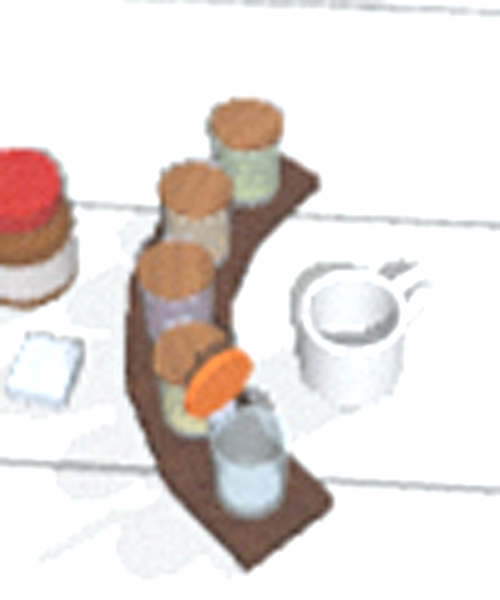

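All four wooden lids lie flat at about (246,123), (195,190), (176,268) and (190,352), matching the projected shut positions. The orange lid still stands at (220,384), and nothing else has moved.

```bash
python3 -c "
from station import r
print(r.job_done())"
```

```text
the job is handed in; nothing more can be done
None
```

I handed the job in after about 9 s: the last picture shows the four wooden lids shut in one low sweep, the orange lid still standing open, and the nearby items unmoved; the official verdict was not shown.

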